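# Seat a sample block on a touch-start mixer and hold it down

### The job

Take the four-well sample block and slide its foot in under the two lips of the mixer from the open end until it drops onto the deck's locating pin and stands flat on the deck. Then press it down so that the sprung deck is fully down, and finish like that, still gripping the block and holding it down; leave the pen and the vial alone.

Things in the scene. Friction and masses are not known exactly. Their poses are not given: they have to be found in the camera images.
- block_center (a point): Centre of the loose bare-metal sample block (about 0.2 kg, upright), 50 mm above its underside: a foot plate 60 x 60 x 9 mm with a column 40 x 40 mm on it up to 100 mm, four wells in its top. z up, x and y square to the sides; all quarter turns are alike and fit. Grip across the column, fingertips more than 45 mm above the underside, to stay above the mixer's lips.
- block_foot (a point): Centre of the block's underside, axes as block_center: the mouth of the unseen upright hole, 12 mm wide, 9 mm deep, with a 1.5 mm chamfer, that fits over the pin.
- mixer: Bench mixer fixed on the worktop, origin on the worktop under its centre: white housing 128 (x) x 104 (y) mm with metal rails. z up; x is the way in: the channel is open at its -x end, which faces roughly to the robot's right, and closed by a wall (inner face at x = +48 mm). Between the rails it is 68 mm wide.
- channel_mouth (a point): Middle of the channel's open end, level with the deck's top, 62 mm before the pin; axes as the mixer's. From here inward each rail has a lip over the channel, undersides 27 mm and tops 31 mm above the deck, 48 mm gap between the lips. The foot passes under the lips, the column through the gap; it cannot go in from above.
- deck_pin (a point): Foot of the locating pin, on the deck's top surface (35 mm above the worktop with the deck up), axes as the mixer's. The pin is upright, 10 mm thick, 7 mm tall, tapered to 6 mm at the tip; the block hides it from view when above it. To pass over it under the lips, the block's underside must be 7 to 18 mm above the deck.
- deck (a joint): How far the sprung steel deck (with the pin) is pressed down, m: 0 up, 0.006 fully down on its stop. 4.5 N starts it and 7.5 N takes it fully down, the block's weight included; that weight alone does not move it, and it springs up when released.
- pen: Bystander: a thin pen 145 mm long lying on the worktop.
- vial: Bystander: a small capped vial, 21 mm across, 45 mm tall, standing beyond the mixer.

How it is judged:
On the way:
1. the block's foot is in the channel, under the lips (x of block_foot in the frame of mixer between -0.035 and 0.03 m and y of block_foot in the frame of mixer between -0.012 and 0.012 m and z of block_foot in the frame of mixer below 0.056 m), for 0.1 s.
At the end, for the whole second after the job is handed in: The block is on the pin (foot centre within 3 mm of the pin axis, underside within 2.5 mm of the deck, upright within 0.06 rad), at rest, and the fingers are on it and keep the deck pressed down more than 4.5 mm of its 6 mm (horizontal distance between block_foot and deck_pin below 0.003 m and z of block_foot in the frame of deck_pin below 0.0025 m and angle between block_center's own z axis and vertical below 0.06 rad and value of joint deck above 0.0045 m and linear speed of block below 0.02 m/s and contact force between the fingers and block above 1 N); the arm keeps its last pose, push and grip.
It fails at once if the pen or the vial is moved more than 30 mm (distance of any of pen, vial from where it was at the start of the episode above 0.03 m).
It also fails if it takes over 38 s, if anything falls off the work surface, if the arm or the gripper's body presses on something with over 40 N, if the wrist force passes 120 N, or if a joint passes its speed limit or range.

### The arm

A 7-joint arm with a two-finger parallel gripper is mounted at the origin on the work surface; the furniture and walls round the work are solid. World frame = base frame: x ahead of the robot, y to its left, z up, the work surface at z = 0. Lengths are in m, angles in rad, forces in N, time in s.
With the tool pointing down it reaches from about 0.4 to 0.85 m from the base axis. Payload 4.4 kg.
Tool frame: the origin (TCP) lies midway between the tips of the shut fingers; the grasp point (between the pads) lies 19 mm behind it; x points along the fingers, z is the direction in which the jaws open and shut, and the axes are right-handed (so a half turn about x gives the same grasp; the last joint's range is limited). The gripper opens to 94 mm and grips with 3 to 60 N. Pads are 16 mm wide; open, the fingers measure 119 mm over their backs; the gripper's body (75 mm by 177 mm) begins 78 mm behind the grasp point.
Start: joints at [1.173, 0.628, 0.038, 1.517, -0.027, 0.996, -0.02], TCP at [0.212, -0.615, 0.205] pointing down, gripper open.
Joint ranges: [-3.06, 3.06], [-0.37, 2.12], [-1.25, 1.32], [0.18, 2.47], [-1.1, 4.24], [0.23, 1.98], [-2.94, 2.94]. Speed limits (rad/s): [2.57, 2.57, 3.14, 3.14, 3.14, 3.14, 3.14].

### API

Orientations are given as a unit quaternion [w, x, y, z].
In Python, from workcell import readout, optics, ctrl gives the robot as it stands.
- The arm moves only by the tool send_rows, never from a script. Its argument "rows" is a list that holds one entry, the list of rows, each a list of 6 numbers: the shift along the tool's x, y, z in cm, then the turn, a rotation vector about the tool's x, y, z in degrees. In form: [[[tx, ty, tz, wx, wy, wz], ...]]. A call has 1 to 10 rows; each row is the pose to reach, as a shift and turn from the pose commanded when the call began, along the tool's axes at that moment; what a row does not reach only later rows make up. A row lasts 1/10 s, in which the tool goes at most 50 mm and 8.59 degrees, less where a joint would pass 70% of its speed; a pose out of reach is approached as far as the arm can. A call with a gripper value outside its range is refused whole. "jaw" is the opening in per cent of the stroke, from 0 (shut) to 100 (fully open), set as the call begins (left out, the last holds). The fingers move at their own pace and stop on an object; the grip force is fixed at half the most. Time passes only in rows, so rows that repeat a pose let the fingers close. It gives the time, the measured TCP pose, the force and the opening at its end, in the units of the state.
- readout.state(): the state, without advancing time (a new reading comes with each control period).
- optics.snapshot(name): name is "side" or "top"; returns (picture, depth): 420x560x3 uint8, red, green, blue; 420x560 float32, m along the optical axis (not along the pixel's ray), 0 where there is no reading.
- optics.camera_info(name): a dict with "mtx" (3x3 intrinsics, pixels), "T" (4x4, takes a point from camera to world coordinates). Camera axes: x right, y up, looking along -z (the intrinsics and any distortion apply to the point x, -y, -z); pixel columns grow to the right and rows downward; lengths in m; the calibration is good to about 2 mm. A picture is of the moment at which its call begins. camera_info takes no time and is no camera call.
- ctrl.hand_in(): hands the job in, once; it reports no verdict.
The state is a dict: "clock": time; "q": joint angles; "qd": joint speeds; "joint_efforts": joint torques, N m; "eef_pos": TCP position; "tcp_rot": TCP orientation; "wrist_force": force on the tool from outside, world axes, zero at the start; "ft_torque": the same for the moment, N m; "opening": opening from 0.0 (shut) to 1.0 (fully open).
Only numpy, scipy, OpenCV 4.12 (cv2) and the standard library are available. Lean on these libraries where they do the work, as an engineer would, in place of code of your own. Each camera call takes 0.05 s, during which the arm holds its last target.

## Working session

There is one attempt and no reset: what is moved stays moved. The work goes in short steps, Python scripts to look and compute and a tool call to move; the robot and the scene stay as the last step left them, time stands still between calls to the robot, and variables do not carry over. Pictures are saved under pics/ and viewed, and the job is handed in when it is done.

Besides the shell and the picture viewer there is one more tool, called after "Emit:" as name(argument=value, ...), one argument or row to a line, values as JSON. send_rows: Moves the arm, as the interface text tells. Its arguments: {"type":"object","properties":{"rows":{"type":"array"},"jaw":{"type":"number"}},"required":["rows"]}

```bash
ls; mkdir -p pics
cat > h.py <<'E'
import numpy as np, cv2
from workcell import readout, optics, ctrl
def snap(n,out=None):
    p,d=optics.snapshot(n)
    if out: cv2.imwrite('pics/'+out,p[:,:,::-1])
    return p,d
def cloud(n,d):
    c=optics.camera_info(n);K=np.array(c['mtx']);T=np.array(c['T'])
    v,u=np.mgrid[:d.shape[0],:d.shape[1]]
    x=(u-K[0,2])/K[0,0]*d;y=-(v-K[1,2])/K[1,1]*d
    P=np.stack([x,y,-d],-1)
    return P@T[:3,:3].T+T[:3,3]
E
python3 - <<'E'
from h import *
for n in('top','side'):
    print(n,optics.camera_info(n))
    p,d=snap(n,n+'0.png'); np.savez(n+'0.npz',p=p,d=d)
print(readout.state())
E
```

```text
pics
top {'mtx': array([[463.89301163,   0.        , 278.15794361],
       [  0.        , 463.89301163, 209.7041942 ],
       [  0.        ,   0.        ,   1.        ]]), 'T': array([[-0.01102377,  0.98572555, -0.16799887,  0.3436909 ],
       [-0.99985516, -0.01304484, -0.0109314 ,  0.04340541],
       [-0.01296688,  0.16785403,  0.98572658,  1.05630513],
       [ 0.        ,  0.        ,  0.        ,  1.        ]])}
side {'mtx': array([[425.20083499,   0.        , 283.24963133],
       [  0.        , 425.20083499, 212.24207591],
       [  0.        ,   0.        ,   1.        ]]), 'T': array([[-0.67852916, -0.64968466,  0.34279443,  0.78367788],
       [ 0.73446979, -0.60787254,  0.30173683,  0.28794107],
       [ 0.01234153,  0.45650939,  0.88963299,  0.80113925],
       [ 0.        ,  0.        ,  0.        ,  1.        ]])}
{'clock': 0.1, 'q': array([ 1.17321026,  0.62919944,  0.03843099,  1.51823681, -0.02698468,
        0.99631139, -0.01999009]), 'qd': array([ 0.00157911, -0.00150099,  0.00042307, -0.00365985, -0.00073723,
       -0.00011231, -0.00115662]), 'joint_efforts': array([ 1.97253554e-03, -5.50792372e+01,  1.14698399e+00, -1.87116641e+01,
       -5.21919946e-02,  1.92632584e-02,  5.66007179e-05]), 'eef_pos': array([ 0.21156872, -0.61398716,  0.20469093]), 'tcp_rot': array([ 0.57523326,  0.41089131,  0.57618316, -0.41022919]), 'wrist_force': array([-0.46000956, -0.07848416, -0.25141756]), 'ft_torque': array([-0.00713042,  0.01518367,  0.01882922]), 'opening': 1.0006402409971213}
```

View pics/top0.png

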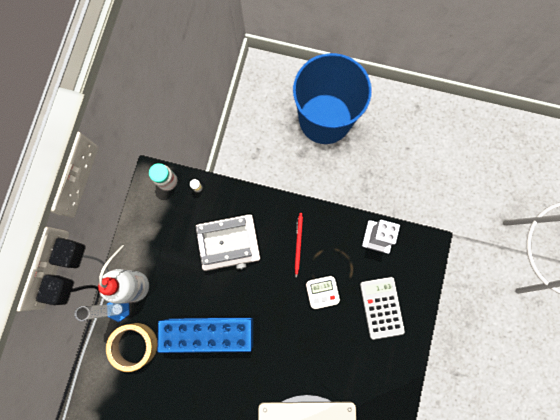

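View pics/side0.png

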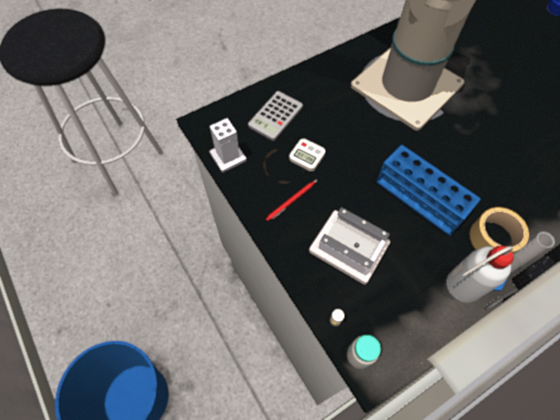

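The top view shows the mixer near (227,242), the block near (385,237), the pen (red) near (298,245) between them, and the vial near (195,186). Zooming in to get accurate positions.

Run:
```python
from h import *
t=np.load('top0.npz');s=np.load('side0.npz')
def z(p,u0,v0,w,h,k,f): cv2.imwrite('pics/'+f,cv2.resize(p[v0:v0+h,u0:u0+w,::-1],None,fx=k,fy=k,interpolation=cv2.INTER_CUBIC))
a=cv2.resize(t['p'][205:280,185:270],None,fx=4.5,fy=4.5,interpolation=cv2.INTER_CUBIC)
b=cv2.resize(t['p'][205:280,350:410],None,fx=4.5,fy=4.5,interpolation=cv2.INTER_CUBIC)
cv2.imwrite('pics/tz.png',np.hstack([a,b])[:,:,::-1])
a=cv2.resize(s['p'][200:290,300:400],None,fx=4.5,fy=4.5,interpolation=cv2.INTER_CUBIC)
b=cv2.resize(s['p'][105:195,195:255],None,fx=4.5,fy=4.5,interpolation=cv2.INTER_CUBIC)
cv2.imwrite('pics/sz.png',np.hstack([a,b])[:,:,::-1])
for n,D,bx in(('top',t,dict(mix=(190,210,265,275),blk=(355,215,405,258))),('side',s,dict(mix=(305,203,395,287),blk=(205,113,250,172)))):
    C=cloud(n,D['d'])
    for k,(u0,v0,u1,v1) in bx.items():
        P=C[v0:v1,u0:u1].reshape(-1,3)
        h,e=np.histogram(P[:,2],bins=np.arange(-.02,.13,.004)); print(n,k,[(round(e[i],3),int(h[i])) for i in range(len(h)) if h[i]])
        for lo,hi in(((.05,.08),(.028,.043)) if k=='mix' else ((.085,.12),(.004,.016))):
            m=(P[:,2]>lo)&(P[:,2]<hi);Q=P[m]
            print(lo,hi,m.sum(),np.median(Q,0).round(4),Q.min(0).round(4),Q.max(0).round(4),cv2.minAreaRect((Q[:,:2]*1000).astype(np.float32)))
```

```text
top mix [(np.float64(-0.008), 10), (np.float64(-0.004), 664), (np.float64(0.0), 1337), (np.float64(0.004), 127), (np.float64(0.008), 4), (np.float64(0.012), 8), (np.float64(0.016), 17), (np.float64(0.02), 90), (np.float64(0.024), 442), (np.float64(0.028), 184), (np.float64(0.032), 442), (np.float64(0.036), 491), (np.float64(0.04), 53), (np.float64(0.044), 18), (np.float64(0.048), 15), (np.float64(0.052), 12), (np.float64(0.056), 22), (np.float64(0.06), 104), (np.float64(0.064), 534), (np.float64(0.068), 270), (np.float64(0.072), 6)]
0.05 0.08 955 [0.4321 0.1777 0.0668] [0.3978 0.1131 0.0503] [0.498 0.23  0.073] ((448.0711669921875, 171.974609375), (84.30929565429688, 106.12480926513672), 10.209649085998535)
0.028 0.043 1166 [0.4508 0.1651 0.0358] [0.3884 0.1004 0.028 ] [0.5076 0.2326 0.043 ] ((444.1496887207031, 167.00323486328125), (111.42390441894531, 125.72138977050781), 9.835869789123535)
top blk [(np.float64(-0.008), 7), (np.float64(-0.004), 353), (np.float64(0.0), 794), (np.float64(0.004), 123), (np.float64(0.008), 184), (np.float64(0.012), 43), (np.float64(0.016), 9), (np.floa
[... 2296 characters left out ...]
), (np.float64(0.056), 27), (np.float64(0.06), 27), (np.float64(0.064), 24), (np.float64(0.068), 28), (np.float64(0.072), 27), (np.float64(0.076), 29), (np.float64(0.08), 24), (np.float64(0.084), 42), (np.float64(0.088), 49), (np.float64(0.092), 54), (np.float64(0.096), 115), (np.float64(0.1), 165), (np.float64(0.104), 1)]
0.085 0.12 411 [ 0.4594 -0.168   0.0995] [ 0.4339 -0.1961  0.085 ] [ 0.4815 -0.146   0.1043] ((457.8047180175781, -170.193359375), (43.106285095214844, 40.24317932128906), 74.4375)
0.004 0.016 304 [ 0.4722 -0.1527  0.0097] [ 0.3611 -0.2936  0.004 ] [ 0.4956 -0.114   0.016 ] ((432.6239318847656, -202.35498046875), (165.85130310058594, 102.33808135986328), 41.87932586669922)
```

View pics/tz.png

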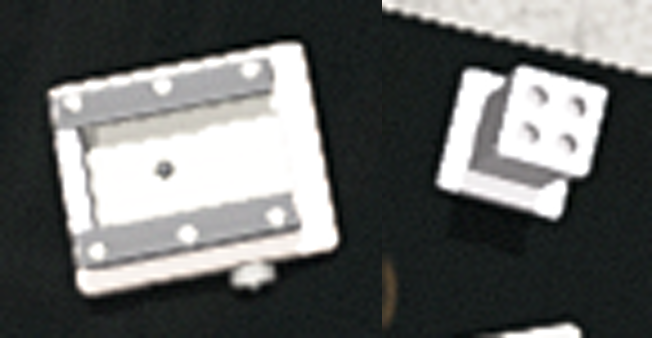

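View pics/sz.png

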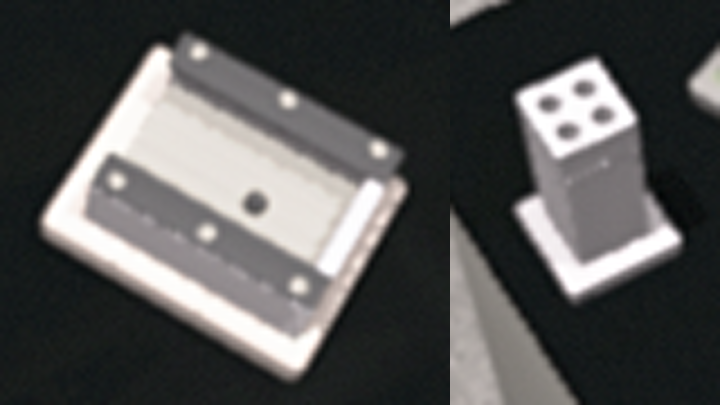

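```bash
cat >> h.py <<'E'
def ray(n,uv):
    c=optics.camera_info(n);K=np.array(c['mtx']);T=np.array(c['T'])
    d=np.array([(uv[0]-K[0,2])/K[0,0],-(uv[1]-K[1,2])/K[1,1],-1.])
    return T[:3,3],T[:3,:3]@d
def onz(n,uv,z):
    o,d=ray(n,uv); return o+d*(z-o[2])/d[2]
def tri(a,b):
    A=np.zeros((3,3));y=np.zeros(3)
    for n,uv in(('top',a),('side',b)):
        o,d=ray(n,uv);d=d/np.linalg.norm(d);M=np.eye(3)-np.outer(d,d);A+=M;y+=M@o
    return np.linalg.solve(A,y)
def blob(p,uv,r=4,dark=True):
    g=cv2.cvtColor(p,cv2.COLOR_RGB2GRAY).astype(float)
    u,v=int(round(uv[0])),int(round(uv[1])); w=g[v-r:v+r+1,u-r:u+r+1]
    w=(np.median(w)-w) if dark else (w-np.median(w)); w=np.clip(w-0.3*w.max(),0,None)
    V,U=np.mgrid[v-r:v+r+1,u-r:u+r+1]; return np.array([(U*w).sum(),(V*w).sum()])/w.sum()
E
python3 - <<'E'
from h import *
t=np.load('top0.npz')['p'];s=np.load('side0.npz')['p']
T=lambda x,y,ox,oy:np.array([x,y])/4.5-.39+[ox,oy]
pt=blob(t,T(165,169,185,205));ps=blob(s,T(255,203,300,200))
print('pin',pt,ps,tri(pt,ps),onz('top',pt,.0385),onz('side',ps,.0385))
tb=[(72,103),(162,86),(250,68),(97,250),(188,233),(276,215)]
sb=[(299,285),(206,231),(117,180),(379,149),(289,98),(200,50)]
# match: top row0 = +x side rail ; 
A=[blob(t,T(*b,185,205),3,False) for b in tb];B=[blob(s,T(*b,300,200),3,False) for b in sb]
a=np.array([onz('top',q,.067) for q in A]);b=np.array([onz('side',q,.067) for q in B])
print((a*1e3).round(1),'\n',(b*1e3).round(1))
for P in(a,b):
    e=P[0]-P[2]+P[3]-P[5];print('yaw in',np.degrees(np.arctan2(e[1],e[0])),P.mean(0),np.linalg.norm(P[:3].mean(0)-P[3:].mean(0)))
tw=[(541-382,97),(574-382,106),(533-382,131),(568-382,142)]
sw=[(550-450,104),(584-450,89),(568-450,132),(602-450,118)]
for n,im,w,o in(('top',t,tw,(350,205)),('side',s,sw,(195,105))):
    P=np.array([onz(n,blob(im,T(*x,*o),2),.1) for x in w]);print(n,(P*1e3).round(1),P.mean(0))
    for i,j in((0,1),(2,3),(0,2),(1,3)):
        e=P[j]-P[i];print(np.degrees(np.arctan2(e[1],e[0]))%90)
E
```

```text
pin [221.20034519 242.33430696] [356.10117609 244.95907846] [0.44578967 0.18109422 0.03882489] [0.44590327 0.1809735  0.0385    ] [0.44555719 0.1812096  0.0385    ]
[[479.6 221.6  67. ]
 [485.7 179.3  67. ]
 [494.  137.5  67. ]
 [405.  208.9  67. ]
 [412.5 166.1  67. ]
 [420.4 124.2  67. ]] 
 [[474.1 220.6  67. ]
 [481.5 178.8  67. ]
 [489.1 136.4  67. ]
 [402.7 208.1  67. ]
 [410.4 165.7  67. ]
 [418.5 123.2  67. ]]
yaw in 100.01107001431564 [0.44953913 0.17293433 0.067     ] 0.07494612002222674
yaw in 100.31849205920463 [0.44605792 0.17214867 0.067     ] 0.0722024809840872
top [[ 470.5 -167.2  100. ]
 [ 465.3 -184.6  100. ]
 [ 453.3 -162.5  100. ]
 [ 448.4 -179.3  100. ]] [ 0.45936283 -0.1734276   0.1       ]
73.50962059051675
73.6416081931971
74.62997340183367
72.59500127665012
side [[ 463.9 -183.3  100. ]
 [ 446.7 -178.   100. ]
 [ 468.8 -165.9  100. ]
 [ 451.5 -160.9  100. ]] [ 0.45770517 -0.17203002  0.1       ]
72.87202820381262
73.74905801434883
74.30839675444881
74.20024264001717
```

```bash
cat >> h.py <<'E'
from scipy.spatial.transform import Rotation as R
def tool():
    s=readout.state();q=s['tcp_rot'];return np.array(s['eef_pos']),R.from_quat([q[1],q[2],q[3],q[0]])
def rel(target,yaw):
    "target TCP pos, yaw of tool z (jaw axis) with tool x down -> row"
    p,r=tool();c,s=np.cos(np.radians(yaw)),np.sin(np.radians(yaw))
    x=np.array([0,0,-1.]);z=np.array([c,s,0]);M=R.from_matrix(np.stack([x,np.cross(z,x),z],1))
    return np.r_[r.inv().apply(np.array(target)-p)*100,np.degrees((r.inv()*M).as_rotvec())].round(2)
E
python3 - <<'E'
from h import *
p,r=tool();print(p,r.as_matrix().round(3))
for y in(73.8,-16.2,-106.2,163.8):print(y,rel([.4585,-.1727,.2],y))
E
```

```text
[ 0.21156872 -0.61398716  0.20469093] [[-0.001  0.945  0.326]
 [ 0.002  0.326 -0.945]
 [-1.    -0.    -0.002]]
73.8 [ 5.2000e-01  3.7720e+01 -3.3680e+01 -1.4479e+02 -4.0000e-02 -1.2000e-01]
-16.2 [ 5.200e-01  3.772e+01 -3.368e+01 -5.479e+01 -9.000e-02 -4.000e-02]
-106.2 [ 5.200e-01  3.772e+01 -3.368e+01  3.521e+01 -9.000e-02  3.000e-02]
163.8 [ 5.2000e-01  3.7720e+01 -3.3680e+01  1.2521e+02 -5.0000e-02  1.0000e-01]
```

Emit:
send_rows(
  rows=[
    [[0, 3.8, -3.4, -5.5, 0, 0], [0, 7.6, -6.8, -11, 0, 0], [0, 11.4, -10.2, -16.5, 0, 0], [0, 15.2, -13.6, -22, 0, 0], [0, 19, -17, -27.5, 0, 0], [0.2, 22.8, -20.4, -33, 0, 0], [0.3, 26.6, -23.8, -38.5, 0, 0], [0.4, 30.4, -27.2, -44, 0, 0], [0.5, 34.2, -30.6, -49.5, 0, 0], [0.5, 37.7, -33.7, -54.8, 0, 0]],
  ],
  jaw=100,
)

```text
clock: 1.1
eef_pos: [0.456, -0.1763, 0.2004]
tcp_rot: [0.7, 0.098, 0.7, -0.098]
wrist_force: [1.0, -0.9, -0.9]
opening: 1.001
```

Emit:
send_rows(
  rows=[
    [[0, 0, 0, 0, 0, 0], [0, 0, 0, 0, 0, 0]],
  ],
)

```text
clock: 1.3
eef_pos: [0.4557, -0.1772, 0.2003]
tcp_rot: [0.7, 0.099, 0.7, -0.099]
wrist_force: [0.2, -0.6, 0.6]
opening: 0.999
```

Run:
```python
from h import *
print(rel([.4585,-.1727,.06],-16.2)); print(readout.state()['q'],readout.state()['wrist_force'])
snap('side','s1.png');snap('top','t1.png')
```

```text
[14.03  0.51  0.15  0.15 -0.04  0.  ]
[ 0.50438643  0.41704581 -0.26470142  1.95581355  0.1500773   0.78807594
 -0.1249916 ] [ 0.15725208 -0.59700883  0.6473734 ]
```

View pics/s1.png

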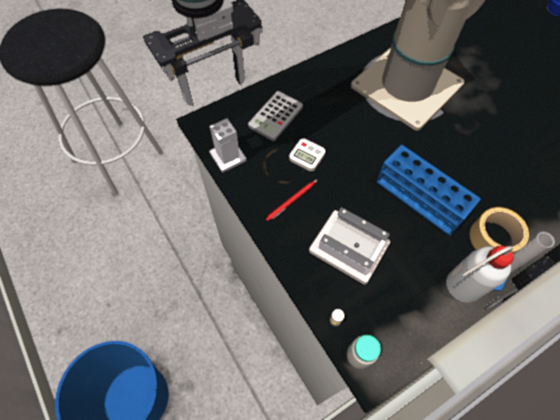

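```bash
cat >> h.py <<'E'
def proj(n,X):
    c=optics.camera_info(n);K=np.array(c['mtx']);T=np.array(c['T'])
    q=T[:3,:3].T@(np.array(X)-T[:3,3]); return K[0,2]+K[0,0]*q[0]/-q[2],K[1,2]-K[1,1]*q[1]/-q[2]
E
python3 - <<'E'
from h import *
p,r=tool();print(p)
for n in('side','top'):
    print(n,proj(n,p),[proj(n,p+r.apply([0,0,k])) for k in(-.047,.047)],[proj(n,[.4585,-.1727,z]) for z in (0,.1)])
E
```

```text
[ 0.45467492 -0.17957624  0.20023636]
side (np.float64(214.4590234686654), np.float64(91.64305344449598)) [(np.float64(236.87269995365887), np.float64(82.05189085657946)), (np.float64(191.38565345378046), np.float64(101.5165092076362))] [(np.float64(226.93258464808176), np.float64(156.8189824246595)), (np.float64(221.8018432287011), np.float64(128.97531583068718))]
top (np.float64(403.7385726510807), np.float64(226.63302418622175)) [(np.float64(397.9177347523386), np.float64(251.0614951699743)), (np.float64(409.4591132638001), np.float64(202.62547358952955))] [(np.float64(378.3344173669394), np.float64(236.58493247581666)), (np.float64(387.99815400014205), np.float64(231.23163099284835))]
```

View pics/t1.png

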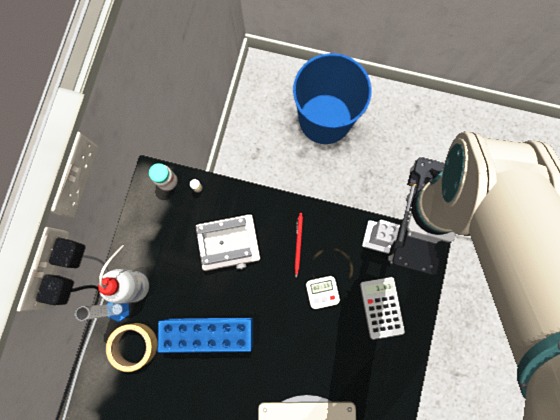

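Emit:
send_rows(
  rows=[
    [[0, 0, 0, 0, 0, 0], [0, 0, 0, 0, 0, 0], [0, 0, 0, 0, 0, 0], [0, 0, 0, 0, 0, 0]],
  ],
)

```text
clock: 1.8
eef_pos: [0.4554, -0.1786, 0.2005]
tcp_rot: [0.7, 0.1, 0.7, -0.1]
wrist_force: [-0.5, 0.1, -0.4]
opening: 1.002
```

Run:
```python
from h import *
s=readout.state();print(s)
print(rel([.4585,-.1727,.2],-16.2))
```

```text
{'clock': 1.8, 'q': array([ 0.50710871,  0.41655103, -0.26424095,  1.9556091 ,  0.14972155,
        0.78791978, -0.12515733]), 'qd': array([-0.00474715, -0.00134957, -0.0023455 , -0.00075265,  0.00048405,
        0.00053609, -0.00104657]), 'joint_efforts': array([ 8.88369279e-02, -4.00862789e+01, -1.70995340e+00, -1.56043661e+01,
       -4.03069030e-02,  9.43015446e-03,  2.30655078e-04]), 'eef_pos': array([ 0.45541227, -0.17863118,  0.20053336]), 'tcp_rot': array([ 0.70001982,  0.09994616,  0.69998832, -0.09999682]), 'wrist_force': array([-0.48154322,  0.05633295, -0.43229014]), 'ft_torque': array([-0.06180024, -0.074163  , -0.02289319]), 'opening': 1.0015259089552435}
[ 0.05  0.66  0.13 -0.06  0.    0.  ]
```

Emit:
send_rows(
  rows=[
    [[0.5, 0.4, 0.1, 0, 0, 0], [2, 0.7, 0.1, 0, 0, 0], [4, 0.7, 0.1, 0, 0, 0], [6, 0.7, 0.1, 0, 0, 0], [8, 0.7, 0.1, 0, 0, 0], [8, 0.7, 0.1, 0, 0, 0], [8, 0.7, 0.1, 0, 0, 0]],
  ],
)

```text
clock: 2.5
eef_pos: [0.4586, -0.1713, 0.1204]
tcp_rot: [0.7, 0.1, 0.7, -0.099]
wrist_force: [0.3, -0.5, -0.0]
opening: 1.003
```

Run:
```python
from h import *
print(rel([.4585,-.1727,.058],-16.2),tool()[0])
```

```text
[ 6.24 -0.13  0.04  0.03 -0.04 -0.01] [ 0.45856815 -0.17134983  0.12044169]
```

Emit:
send_rows(
  rows=[
    [[1.5, -0.1, 0, 0, 0, 0], [3, -0.1, 0, 0, 0, 0], [4.5, -0.1, 0, 0, 0, 0], [6, -0.1, 0, 0, 0, 0], [6.2, -0.1, 0, 0, 0, 0], [6.2, -0.1, 0, 0, 0, 0]],
  ],
)

```text
clock: 3.1
eef_pos: [0.4588, -0.1727, 0.0591]
tcp_rot: [0.7, 0.1, 0.7, -0.1]
wrist_force: [1.3, 0.6, 0.1]
opening: 1.0
```

Emit:
send_rows(
  rows=[
    [[0, 0, 0, 0, 0, 0], [0, 0, 0, 0, 0, 0], [0, 0, 0, 0, 0, 0], [0, 0, 0, 0, 0, 0], [0, 0, 0, 0, 0, 0], [0, 0, 0, 0, 0, 0], [0, 0, 0, 0, 0, 0], [0, 0, 0, 0, 0, 0]],
  ],
  jaw=0,
)

```text
clock: 3.9
eef_pos: [0.4579, -0.1726, 0.0584]
tcp_rot: [0.7, 0.1, 0.7, -0.1]
wrist_force: [-1.2, 0.1, 1.1]
opening: 0.422
```

Run:
```python
from h import *
print(rel([.4585,-.1727,.058],-16.2),tool()[0],readout.state()['wrist_force'])
```

```text
[ 0.04  0.    0.06  0.01 -0.04  0.  ] [ 0.45788346 -0.17257021  0.05842855] [-1.16178333  0.14326911  1.07556915]
```

Emit:
send_rows(
  rows=[
    [[-1, 0, 0, 0, 0, 0], [-2.5, 0, 0, 0, 0, 0], [-4, 0, 0, 0, 0, 0], [-5.5, 0, 0, 0, 0, 0], [-7, 0, 0, 0, 0, 0], [-8.5, 0, 0, 0, 0, 0], [-9, 0, 0, 0, 0, 0], [-9, 0, 0, 0, 0, 0]],
  ],
)

```text
clock: 4.7
eef_pos: [0.4587, -0.1729, 0.1493]
tcp_rot: [0.701, 0.1, 0.699, -0.1]
wrist_force: [0.7, -0.8, -3.4]
opening: 0.423
```

Run:
```python
from h import *
s=readout.state();print(tool()[0],s['wrist_force'],s['opening'])
pin=np.array([.4457,.1811]);u=np.array([np.cos(np.radians(100.2)),np.sin(np.radians(100.2))])
g=pin-.12*u;print(g,rel([*g,.148],10.2))
```

```text
[ 0.45868575 -0.17288597  0.14930277] [ 0.67468157 -0.79594665 -3.37473679] 0.4225934100064713
[0.46695017 0.06299653] [  0.12  22.88  -5.79 -26.41   0.1    0.03]
```

Emit:
send_rows(
  rows=[
    [[0, 1.5, -0.4, -2, 0, 0], [0, 4, -1, -5, 0, 0], [0, 7, -1.8, -8, 0, 0], [0, 10, -2.5, -11, 0, 0], [0, 13, -3.3, -14, 0, 0], [0, 16, -4, -17, 0, 0], [0, 19, -4.8, -20, 0, 0], [0, 21.5, -5.4, -23.5, 0, 0], [0.1, 22.9, -5.8, -26.4, 0, 0], [0.1, 22.9, -5.8, -26.4, 0, 0]],
  ],
)

```text
clock: 5.7
eef_pos: [0.4656, 0.0661, 0.147]
tcp_rot: [0.704, -0.065, 0.704, 0.065]
wrist_force: [0.0, 0.1, -2.3]
opening: 0.423
```

Emit:
send_rows(
  rows=[
    [[0, 0, 0, 0, 0, 0], [0, 0, 0, 0, 0, 0], [0, 0, 0, 0, 0, 0]],
  ],
)

```text
clock: 6.0
eef_pos: [0.4663, 0.0619, 0.1474]
tcp_rot: [0.704, -0.062, 0.705, 0.062]
wrist_force: [-0.2, -0.2, -1.9]
opening: 0.425
```

Run:
```python
from h import *
p,d=snap('side','s2.png');np.savez('s2.npz',p=p,d=d);p,d=snap('top','t2.png');np.savez('t2.npz',p=p,d=d)
print(tool()[0],rel([.46695,.063,.1053],10.2),readout.state()['q'])
C=cloud('top',d);print(proj('side',[.467,.063,.09]),proj('side',[.467,.063,.19]))
```

```text
[0.46643078 0.06241416 0.14751789] [ 4.22  0.05  0.06 -0.1  -0.    0.02] [ 0.06619331  0.48368656 -0.36413969  2.05853747  0.27950625  0.64578334
 -0.30832366]
(np.float64(304.7367778681995), np.float64(202.86940974114225)) (np.float64(308.12001550270753), np.float64(174.75646281323048))
```

View pics/s2.png

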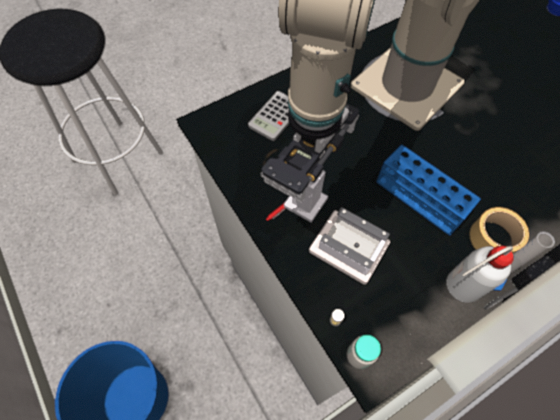

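View pics/t2.png

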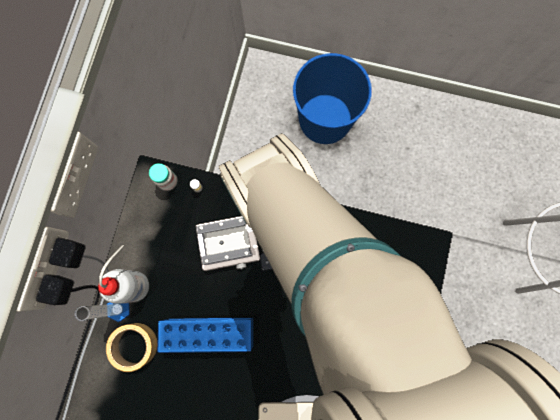

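Run:
```python
from h import *
p=np.load('s2.npz')['p'];cv2.imwrite('pics/s2z.png',cv2.resize(p[165:235,260:340,::-1],None,fx=8,fy=8,interpolation=cv2.INTER_CUBIC))
```

```text
(no output)
```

View pics/s2z.png

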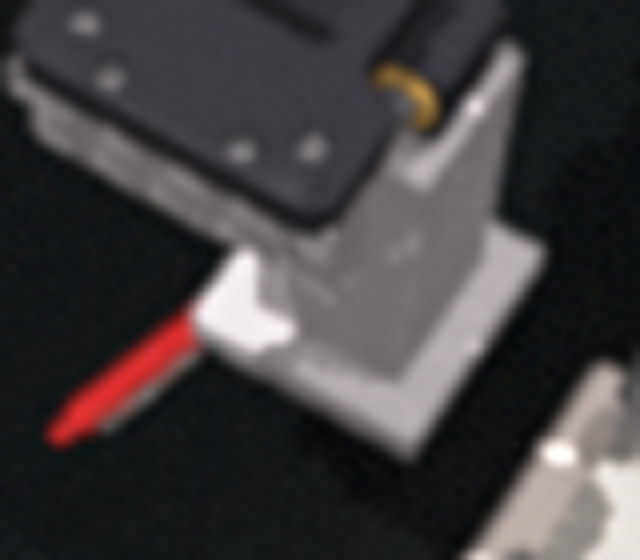

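Run:
```python
from h import *
f=lambda x,y:np.array([x,y])/8-.44+[260,165]
z=.0985
P=[onz('side',f(*c),z) for c in((546,240),(410,437),(193,308))]
print(P,'diag',np.linalg.norm(P[0]-P[2]),'centre',(P[0]+P[2])/2)
for i,j in((1,0),(1,2)):
    e=P[j]-P[i];print(np.degrees(np.arctan2(e[1],e[0])),np.linalg.norm(e))
print(tool()[0])
```

```text
[array([0.42731271, 0.08584794, 0.0985    ]), array([0.48878434, 0.09649811, 0.0985    ]), array([0.49813841, 0.0370697 , 0.0985    ])] diag 0.08599765267386589 centre [0.46272556 0.06145882 0.0985    ]
-170.17087546823592 0.06238740154775713
-81.05499914704254 0.06016007836555357
[0.46643078 0.06241416 0.14751789]
```

Emit:
send_rows(
  rows=[
    [[1, 0, 0.1, 0, 0, 0], [2, 0, 0.1, 0, 0, 0], [3, 0, 0.1, 0, 0, 0], [4, 0, 0.1, 0, 0, 0], [4.2, 0, 0.1, 0, 0, 0], [4.2, 0, 0.1, 0, 0, 0], [4.2, 0, 0.1, 0, 0, 0]],
  ],
)

```text
clock: 6.8
eef_pos: [0.4676, 0.0638, 0.1056]
tcp_rot: [0.704, -0.063, 0.704, 0.063]
wrist_force: [-0.7, -0.2, -2.1]
opening: 0.425
```

Run:
```python
from h import *
p,d=snap('side');cv2.imwrite('pics/s3z.png',cv2.resize(p[165:290,260:400,::-1],None,fx=5,fy=4.8,interpolation=cv2.INTER_CUBIC))
print(tool()[0],rel([.46695-.0106*0,.063,.1053],10.2),rel([.4457,.1811,.105],10.2),readout.state()['wrist_force'])
```

```text
[0.46765907 0.06376935 0.10574848] [ 0.04 -0.06 -0.08  0.02  0.04 -0.  ] [ 0.07 11.94 -0.08  0.02  0.04 -0.  ] [-0.22792415 -0.1570216  -2.03948284]
```

View pics/s3z.png

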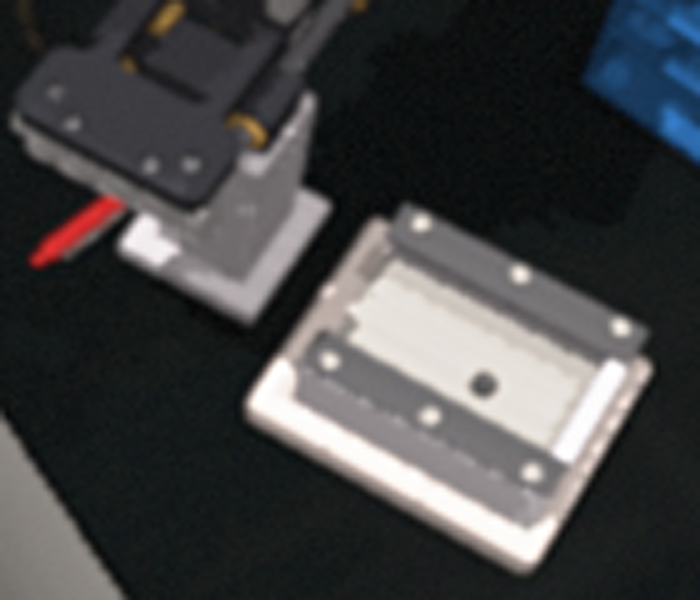

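The block is lined up before the mouth: foot corners at about (250,322), (330,207) and (120,240) in the zoom, and the pin at (483,384). Sliding in.

Emit:
send_rows(
  rows=[
    [[0, 0.7, 0, 0, 0, 0], [0, 1.5, 0, 0, 0, 0], [0, 2.3, 0, 0, 0, 0], [0, 3.1, 0, 0, 0, 0], [0, 3.9, 0, 0, 0, 0], [0, 4.5, 0, 0, 0, 0], [0, 5, 0, 0, 0, 0], [0, 5, 0, 0, 0, 0], [0, 5, 0, 0, 0, 0]],
  ],
)

```text
clock: 7.75
eef_pos: [0.4585, 0.1127, 0.1055]
tcp_rot: [0.704, -0.063, 0.704, 0.063]
wrist_force: [-1.2, 0.2, -1.5]
opening: 0.427
```

Run:
```python
from h import *
p,d=snap('side');cv2.imwrite('pics/s4z.png',cv2.resize(p[165:290,260:400,::-1],None,fx=5,fy=4.8,interpolation=cv2.INTER_CUBIC))
print(tool()[0],rel([.4457,.1811,.105],10.2),readout.state()['wrist_force'])
```

```text
[0.45854902 0.11248117 0.10546532] [ 0.04  6.98 -0.05 -0.02 -0.01  0.02] [ 0.14516998 -0.4672898  -1.81950133]
```

View pics/s4z.png

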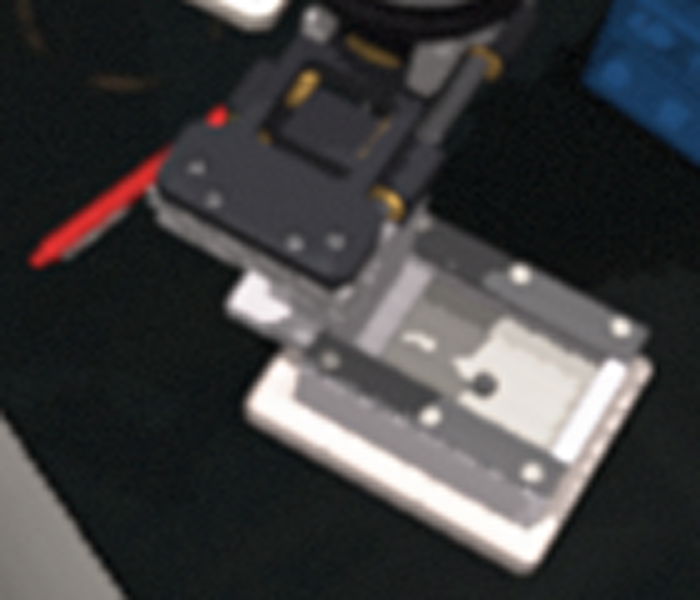

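Foot is under the lips with no side force. Going on over the pin.

Emit:
send_rows(
  rows=[
    [[0, 0.7, 0, 0, 0, 0], [0, 1.5, 0, 0, 0, 0], [0, 2.3, 0, 0, 0, 0], [0, 3.1, 0, 0, 0, 0], [0, 3.9, 0, 0, 0, 0], [0, 4.7, 0, 0, 0, 0], [0, 5.5, 0, 0, 0, 0], [0, 6.3, 0, 0, 0, 0], [0, 6.9, 0, 0, 0, 0], [0, 6.9, 0, 0, 0, 0]],
  ],
)

```text
clock: 8.8
eef_pos: [0.4462, 0.1819, 0.1056]
tcp_rot: [0.704, -0.063, 0.704, 0.064]
wrist_force: [0.3, -0.1, -1.7]
opening: 0.424
```

Emit:
send_rows(
  rows=[
    [[0, 0, 0, 0, 0, 0], [0, 0, 0, 0, 0, 0], [0, 0, 0, 0, 0, 0]],
  ],
)

```text
clock: 9.1
eef_pos: [0.4464, 0.1802, 0.1055]
tcp_rot: [0.704, -0.063, 0.704, 0.063]
wrist_force: [-0.4, 1.2, -1.9]
opening: 0.424
```

Run:
```python
from h import *
p,d=snap('side');cv2.imwrite('pics/s5z.png',cv2.resize(p[165:290,260:400,::-1],None,fx=5,fy=4.8,interpolation=cv2.INTER_CUBIC))
print(tool()[0],rel([.4457,.1811,.093],10.2),readout.state()['wrist_force'])
```

```text
[0.44641117 0.18032025 0.1055075 ] [ 1.25  0.09 -0.06 -0.03  0.    0.01] [-0.71921642  0.34942809 -2.0581754 ]
```

View pics/s5z.png

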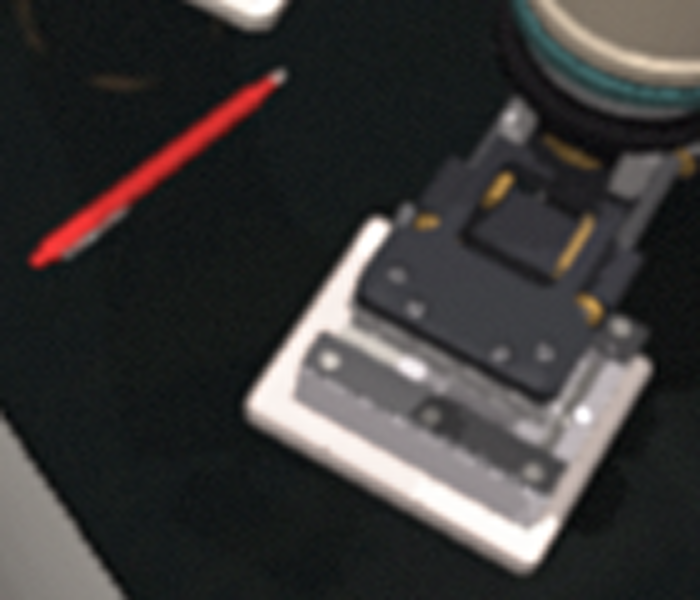

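Emit:
send_rows(
  rows=[
    [[0.2, 0.1, 0, 0, 0, 0], [0.4, 0.1, 0, 0, 0, 0], [0.6, 0.1, 0, 0, 0, 0], [0.8, 0.1, 0, 0, 0, 0], [0.8, 0.1, 0, 0, 0, 0], [0.8, 0.1, 0, 0, 0, 0]],
  ],
)

```text
clock: 9.75
eef_pos: [0.446, 0.1815, 0.0974]
tcp_rot: [0.704, -0.063, 0.704, 0.063]
wrist_force: [0.1, -0.6, -2.2]
opening: 0.421
```

Emit:
send_rows(
  rows=[
    [[0.1, 0, 0, 0, 0, 0], [0.2, 0, 0, 0, 0, 0], [0.3, 0, 0, 0, 0, 0], [0.4, 0, 0, 0, 0, 0], [0.4, 0, 0, 0, 0, 0], [0.4, 0, 0, 0, 0, 0]],
  ],
)

```text
clock: 10.35
eef_pos: [0.4461, 0.1815, 0.0934]
tcp_rot: [0.704, -0.063, 0.704, 0.063]
wrist_force: [0.5, -1.7, -1.7]
opening: 0.425
```

No vertical force 0.4 mm above the deck, so the hole has gone over the pin. Now pressing.

Emit:
send_rows(
  rows=[
    [[0.1, 0, 0, 0, 0, 0], [0.2, 0, 0, 0, 0, 0], [0.3, 0, 0, 0, 0, 0], [0.3, 0, 0, 0, 0, 0], [0.3, 0, 0, 0, 0, 0]],
  ],
)

```text
clock: 10.85
eef_pos: [0.4461, 0.1815, 0.0905]
tcp_rot: [0.704, -0.063, 0.704, 0.063]
wrist_force: [-1.0, -2.3, 2.7]
opening: 0.425
```

Emit:
send_rows(
  rows=[
    [[0.1, 0, 0, 0, 0, 0], [0.2, 0, 0, 0, 0, 0], [0.3, 0, 0, 0, 0, 0], [0.3, 0, 0, 0, 0, 0], [0.3, 0, 0, 0, 0, 0]],
  ],
)

```text
clock: 11.35
eef_pos: [0.4461, 0.1816, 0.0875]
tcp_rot: [0.704, -0.063, 0.704, 0.063]
wrist_force: [-0.7, -2.5, 4.2]
opening: 0.422
```

Emit:
send_rows(
  rows=[
    [[0.1, 0, 0, 0, 0, 0], [0.2, -0.05, 0, 0, 0, 0], [0.3, -0.05, 0, 0, 0, 0], [0.3, -0.05, 0, 0, 0, 0]],
  ],
)

```text
clock: 11.75
eef_pos: [0.4461, 0.1816, 0.0871]
tcp_rot: [0.705, -0.063, 0.704, 0.063]
wrist_force: [-7.0, -4.5, 33.9]
opening: 0.424
```

Emit:
send_rows(
  rows=[
    [[0.1, 0, 0, 0, 0, 0], [0.2, 0, 0, 0, 0, 0], [0.2, 0, 0, 0, 0, 0], [0.2, 0, 0, 0, 0, 0]],
  ],
)

```text
clock: 12.15
eef_pos: [0.446, 0.1819, 0.0858]
tcp_rot: [0.705, -0.063, 0.704, 0.063]
wrist_force: [-8.2, -5.1, 40.9]
opening: 0.423
```

The deck has hit its stop (about 29 mm underside height, force jumping to 34–41 N). Backing off the excess push.

Emit:
send_rows(
  rows=[
    [[-0.1, 0, 0, 0, 0, 0], [-0.15, 0, 0, 0, 0, 0], [-0.2, 0, 0, 0, 0, 0], [-0.2, 0, 0, 0, 0, 0], [-0.2, 0, 0, 0, 0, 0]],
  ],
)

```text
clock: 12.65
eef_pos: [0.446, 0.1819, 0.0859]
tcp_rot: [0.705, -0.063, 0.704, 0.063]
wrist_force: [-3.9, -3.8, 19.8]
opening: 0.422
```

Run:
```python
from h import *
p,d=snap('side','s6.png');cv2.imwrite('pics/s6z.png',cv2.resize(p[165:290,260:400,::-1],None,fx=5,fy=4.8,interpolation=cv2.INTER_CUBIC))
print(tool()[0],readout.state()['wrist_force'],readout.state()['ft_torque'],rel([.4457,.1811,.087],10.2))
```

```text
[0.44595019 0.18187846 0.08591679] [-5.2209645  -2.34165347 20.54094714] [-0.78306041  1.27932462  0.05906803] [-0.11 -0.07 -0.04  0.05  0.04 -0.01]
```

View pics/s6z.png

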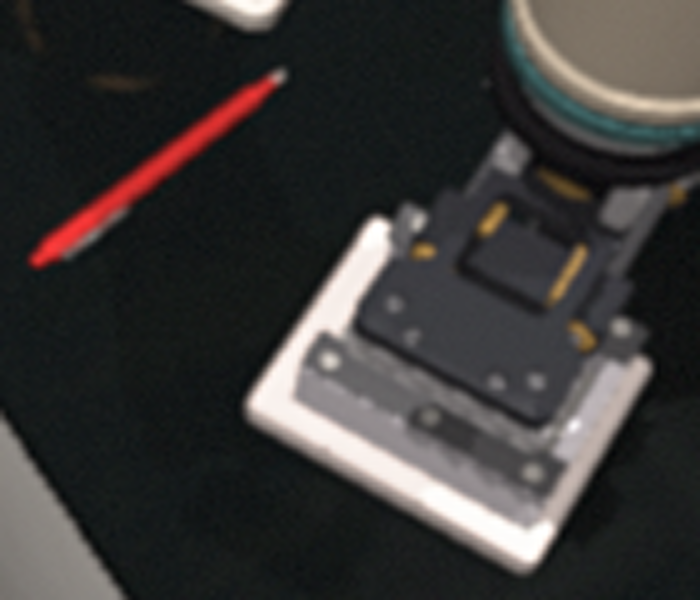

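Emit:
send_rows(
  rows=[
    [[0, 0, 0, 0, 0, 0], [0, 0, 0, 0, 0, 0], [0, 0, 0, 0, 0, 0], [0, 0, 0, 0, 0, 0], [0, 0, 0, 0, 0, 0]],
  ],
)

```text
clock: 13.2
eef_pos: [0.446, 0.1818, 0.0859]
tcp_rot: [0.705, -0.063, 0.704, 0.063]
wrist_force: [-4.4, -3.7, 19.9]
opening: 0.419
```

Run:
```python
from h import *
a=cv2.imread('pics/side0.png').astype(int);b=cv2.imread('pics/s6.png').astype(int)
print('vial diff',abs(a-b)[300:330,325:350].mean(),'pen diff',abs(a-b)[178:222,262:320].mean())
s=readout.state();print(s['eef_pos'],s['wrist_force'],s['opening'],abs(s['qd']).max())
ctrl.hand_in()
```

```text
vial diff 1.2746666666666666 pen diff 3.373171368861024
[0.44599463 0.18184771 0.08593791] [-4.4097128  -3.71480491 19.8834954 ] 0.41880966299439554 0.0025480072725163876
the job is handed in; nothing more can be done
```

The block is on the mixer's pin with the deck pressed down to its stop, still gripped, and I handed the job in at about 13 s. No verdict came back.

**What I did:** I gripped the block across the column about 58 mm above its underside. I carried it over the pen, slid the foot in under the lips about 12 mm above the deck, and lowered it over the pin.

**On the pin:** I met no force until the underside was at deck height, so the hole went over the pin. The tool was then about 0.8 mm from where I measured the pin. The block hid the pin at the end, so I did not see the fit directly.

**Deck down:** The spring force rose to about 6 N and then met a hard stop 6 mm lower. I pushed to about 41 N there, then backed off to a steady 20 N down.

**Last readings:**
- **Hold:** the arm was still, and the opening of 39 mm shows the block is still held.
- **Bystanders:** comparing pictures before and after, the pen and vial had not moved.

**What disagreed:**
- **Slip:** the tool ended about 1 mm lower than the block's height implies, so the fingers slipped slightly down the column at the peak push.
- **Side force:** about 6 N sideways remained at the wrist.
- **Side camera:** it put the block's centre about 4 mm from the tool position while I was carrying it. I put part of that down to corner-picking error.

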